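# Let the pressure out of the wash bottle

## Task

The wash bottle has to be emptied of leftover pressure before it is put away. On the thin valve stem on its top, unscrew the small knurled lock nut (anticlockwise seen from above) until it stops, about half a turn or a little more, then press the freed valve pin straight down, well in, and keep it down for about two seconds. Be gentle with the valve so that it does not bend, let go of it at the end, and leave the jar, the soap case and the toothbrush where they are.

Things in the scene. Friction and masses are not known exactly. Their poses are not given: they have to be found in the camera images.
- bottle: Squat upright steel pressure bottle, 140 mm across, flat top 120 mm up, on a base ring 156 mm across; screwed down, cannot move. Origin: centre of its underside, z up. The valve stands at its own x = -36 mm, y = 0. The robot may bear on bottle and valve with at most 80 N in all, both fingers' squeeze added up.
- filler_cap (a point): Centre of the upper face of the black filler cap on the bottle's top, 38 mm across and 14 mm high, 66 mm from the valve; to be left alone. A brass outlet also sticks out 26 mm from the bottle's side, towards the bottle's own +y, 35 mm up.
- valve_foot (a point): Point on the bottle's flat top, on the upright valve's axis. Upwards: steel stem 9 mm thick with a 13 mm collar, knurled nut 14 mm in diameter and 12 mm high, pin 6 mm thick with a flat end. Heights over this point with the nut down: nut's lower face 30 mm, upper face 42 mm, pin's end 56 mm, all shifted together by an unmeasured -6 to +6 mm (the stem sits loosely high or low in its grommet).
- lock_nut (a joint): Turn of the knurled lock nut, rad: 0 is screwed down, grows as it is unscrewed (anticlockwise from above), stops at 4.0; starts between 0 and 0.5. It climbs along the pin 1.2 mm per rad (so 4.8 mm in all), turns stiffly (about 0.035 N m) and stays where it is left; a grip of 10 to 20 N turns it.
- valve_pin (a joint): How far the pin is pressed down, m: 0 is up, 0.0045 the rigid stop. It can sink only 1.2 mm per rad of unscrewing. Spring: about 2 N to start it, 5.8 N at 3 mm, 7.5 N at the stop; over 15 N on the pin bends it. The nut goes down with it; the pin's end stands 9 mm above the unscrewed nut. The valve vents when the pin is 3 mm or more down.
- jar: Green glass jar with a steel lid, 68 mm across, 95 mm high, loose bystander. Origin: centre of its underside.
- soap_case: White plastic flip-top soap case, 68 by 108 by 35 mm high, loose bystander. Origin: centre of its underside.
- toothbrush: Bamboo toothbrush lying flat, 180 mm long along its x, 11 mm wide, 17 mm high at the bristles, loose bystander. Origin: middle of its underside.
Things that resemble listed ones, but are neither listed nor needed, are in the scene too. Of the things like the bottle, leave any that is purple; of the rest the smaller one is meant.

How it is judged:
By the outcome, as a careful person would: the job done as asked, in the order asked, and still so for the second after the job is handed in, with the robot touching nothing.
It also fails if it takes over 69 s, if anything falls off the work surface, if the arm or the gripper's body presses on something with over 40 N, if the wrist force passes 120 N, or if a joint passes its speed limit or range.

## Robot

A 6-joint arm with a two-finger parallel gripper is mounted at the origin on the work surface. World frame = base frame: x ahead of the robot, y to its left, z up, the work surface at z = 0. Lengths are in m, angles in rad, forces in N, time in s.
With the tool pointing down it reaches from about 0.35 to 0.975 m from the base axis. Payload 4.9 kg.
Tool frame: the origin (TCP) lies at the centre of the arm's flange, where the gripper is bolted on; the fingertips stand 173 mm ahead of it and the grasp point (between the pads) lies 155 mm ahead of it (ctrl.finger_overhang is the distance from the TCP to the fingertips, in m); z points along the fingers, y is the direction in which the jaws open and shut (so a half turn about z gives the same grasp; the last joint's range is limited). The gripper opens to 85 mm and grips with 20 to 120 N. Pads are 22 mm wide; open, the fingers measure 114 mm over their backs; the gripper's body (76 mm by 85 mm) begins 54 mm behind the grasp point. The pads swing forward as they close: fully open they stand 13 mm farther back than shut.
Start: joints at [-1.413, 0.053, 1.613, -0, 1.476, -0.119], TCP at [0.171, -0.601, 0.405] pointing down, gripper open.
Joint ranges: [-3.01, 3.01], [-1.01, 2.22], [0.06, 2.58], [-1.02, 4.17], [0.09, 2.62], [-3.14, 3.14]. Speed limits (rad/s): [2.57, 2.57, 3.14, 3.14, 3.14, 3.14].

## Interface

Orientations are given as a rotation vector (axis times angle).
In Python, from station import ctrl, eyes, spotter gives the robot as it stands.
- The arm moves only by the shell command python3 -m crank 'ROWS' [FORCE]. ROWS is JSON, a list of rows, each a list of 7 numbers: the turn, a rotation vector about the tool's x, y, z in rad, then the shift along the tool's x, y, z in mm, then the closure, from -1 (fully open) to 1 (shut). A call has 1 to 8 rows; each row shifts and turns the pose as measured when the row begins, along the tool's axes as they then stand; what a row does not reach is not made up. A row lasts 1/12 s, in which the tool goes at most 41.7 mm and 7.16 degrees, less where a joint would pass 70% of its speed; a pose out of reach is approached as far as the arm can. A call is refused whole if a number of a shift passes 41.7 or a number of a turn 0.125, either way. A call with a gripper value outside its range is refused whole. The fingers move at their own pace and stop on an object; FORCE is the grip in N (left out, the last holds). Time passes only in rows, so rows that do not move let the fingers close. It gives the time, the measured TCP pose, the force and the opening at its end, in the units of the state.
- ctrl.get_obs(): the state, without advancing time (a new reading comes with each control period).
- eyes.get_image(name): name is "scene" or "side" or "wrist"; returns a dict with "image" (400x640x3 uint8, red, green, blue), "vertical_fov" (degrees; the focal length in pixels is half the picture's height over the tangent of half this angle, whatever the lens; pixels are square), "cx", "cy" (the principal point, pixels), "rvec" (rotation vector, rad) and "tvec" (3), from world to camera coordinates, as OpenCV has them; the wrist camera has in their place "mount" (4x4, takes a point from camera to tool coordinates, whose origin is the TCP and whose axes are the flange's). Camera axes: x right, y down, z forward; pixel columns grow to the right and rows downward; lengths in m; the calibration is good to about 2 mm. A picture is of the moment at which its call begins: read the wrist's pose just before it. There is no depth.
- ctrl.finish_job(): hands the job in, once; it reports no verdict.
Trained networks look in a picture, given as the dict that the camera call returned (one of the last four; its "shot" number tells which), for a name from the list of things; names that differ only in an ending like _2 or _b are one class to them, and where a whole thing is asked for, a point or a joint stands for the part that bears it (a point fixed in the world has none). Each returns a list of dicts, best first, with "confidence" (0 to 1); they miss things now and then, are a little off and sometimes report something else, mostly with a low value. They report only what shows in the picture. A call takes as long as a camera call. They do not tell look-alikes from the thing itself.
- spotter.look_for(query, picture): "centre" ([x, y, z] in m, in world coordinates, good to about 4 mm: the middle of the surface that is visible of it).
- spotter.outline_of(query, picture): "region" (400x640 bool, what is visible of it).
- spotter.mark_of(query, picture): "centre" ([x, y, z] in m, in world coordinates, good to about 4 mm: a listed point, or the origin of a listed thing).
The state is a dict: "t": time; "q": joint angles; "dq": joint speeds; "effort": joint torques, N m; "tool_pos": TCP position; "tool_rot": TCP orientation; "contact_force": force on the tool from outside, world axes, zero at the start; "wrist_torque": the same for the moment, N m; "opening": finger opening in m.
Only numpy, scipy, OpenCV 4.12 (cv2) and the standard library are available. Lean on these libraries where they do the work, as an engineer would, in place of code of your own. Each camera call takes 0.05 s, during which the arm holds its last target.

## Working session

There is one attempt and no reset: what is moved stays moved. The work goes in short steps, Python scripts to look and compute and a shell command to move; the robot and the scene stay as the last step left them, time stands still between calls to the robot, and variables do not carry over. Pictures are saved under pics/ and viewed, and the job is handed in when it is done.

```bash
ls; mkdir -p pics
cat > h.py <<'E'
import numpy as np, cv2
from station import ctrl, eyes, spotter
from scipy.spatial.transform import Rotation as R
def save(p,n): cv2.imwrite('pics/'+n+'.png',cv2.cvtColor(p['image'],cv2.COLOR_RGB2BGR))
def f(p): return 200/np.tan(np.radians(p['vertical_fov'])/2)
def proj(p,X,T=None):
    X=np.atleast_2d(np.array(X,float))
    if 'rvec' in p: c=R.from_rotvec(np.ravel(p['rvec'])).apply(X)+np.ravel(p['tvec'])
    else:
        M=np.linalg.inv(T@np.array(p['mount'])); c=X@M[:3,:3].T+M[:3,3]
    return c[:,:2]/c[:,2:]*f(p)+[p['cx'],p['cy']]
def ray(p,u,v,T=None):
    d=np.array([(u-p['cx'])/f(p),(v-p['cy'])/f(p),1])
    if 'rvec' in p:
        r=R.from_rotvec(np.ravel(p['rvec'])).inv(); return r.apply(-np.ravel(p['tvec'])),r.apply(d)
    M=T@np.array(p['mount']); return M[:3,3],M[:3,:3]@d
def atz(p,u,v,z,T=None):
    o,d=ray(p,u,v,T); return o+d*(z-o[2])/d[2]
def T():
    s=ctrl.get_obs(); M=np.eye(4); M[:3,:3]=R.from_rotvec(s['tool_rot']).as_matrix(); M[:3,3]=s['tool_pos']; return M
E
python3 - <<'E'
from h import *
s=ctrl.get_obs(); print(s['t'],s['tool_pos'],s['tool_rot'],s['contact_force'],s['opening'],ctrl.finger_overhang)
print(T().round(3))
for n in ['scene','side']:
    p=eyes.get_image(n); save(p,n+'0'); print(n,f(p),ray(p,320,200))
    for q in ['bottle','filler_cap','valve_foot','jar','soap_case','toothbrush']:
        for r in spotter.mark_of(q,p): print(n,q,round(r['confidence'],2),np.round(r['centre'],3),proj(p,r['centre']).round())
E
```

```text
pics
0.0 [ 0.17075596 -0.60094412  0.40345953] [-3.10953651e+00 -4.33131382e-01  8.71187481e-05] [ 0.59520489 -1.05420674 -0.34455082] 0.08549987998544518 0.1734
[[ 0.962  0.273 -0.     0.171]
 [ 0.273 -0.962  0.002 -0.601]
 [ 0.    -0.002 -1.     0.403]
 [ 0.     0.     0.     1.   ]]
scene 391.64841024627793 (array([ 0.83933546, -0.55374902,  0.92621918]), array([-0.24677588,  0.54715863, -0.79982723]))
scene bottle 0.77 [ 0.374 -0.176 -0.004] [[220. 246.]]
scene bottle 0.73 [ 0.578  0.036 -0.   ] [[321. 214.]]
scene bottle 0.71 [ 0.691  0.24  -0.   ] [[382. 178.]]
scene filler_cap 0.91 [0.718 0.255 0.135] [[400. 146.]]
scene filler_cap 0.86 [0.616 0.041 0.135] [[336. 188.]]
scene filler_cap 0.59 [ 0.407 -0.159  0.182] [[221. 206.]]
scene filler_cap 0.31 [ 0.578  0.035 -0.   ] [[321. 214.]]
scene valve_foot 0.91 [ 0.326 -0.186  0.164] [[187. 207.]]
scene valve_foot 0.83 [0.656 0.229 0.118] [[375. 150.]]
scene valve_foot 0.74 [0.548 0.029 0.12 ] [[310. 186.]]
scene jar 0.71 [ 0.546 -0.322  0.002] [[246. 320.]]
scene soap_case 0.86 [ 0.49   0.343 -0.002] [[336. 137.]]
scene toothbrus
[... 171 characters left out ...]
.83 [0.687 0.244 0.   ] [[253. 331.]]
side bottle 0.73 [ 0.547 -0.327 -0.   ] [[348. 139.]]
side bottle 0.67 [ 0.369 -0.178 -0.001] [[415. 187.]]
side bottle 0.56 [ 0.58   0.043 -0.002] [[319. 253.]]
side filler_cap 0.86 [0.612 0.048 0.131] [[303. 217.]]
side filler_cap 0.74 [0.719 0.253 0.133] [[227. 301.]]
side filler_cap 0.59 [ 0.415 -0.162  0.184] [[405. 135.]]
side valve_foot 0.89 [0.546 0.031 0.122] [[336. 216.]]
side valve_foot 0.84 [0.656 0.23  0.122] [[265. 296.]]
side valve_foot 0.82 [ 0.322 -0.191  0.162] [[446. 137.]]
side jar 0.79 [ 0.546 -0.324  0.002] [[349. 140.]]
side soap_case 0.6 [ 0.487  0.343 -0.001] [[349. 394.]]
side toothbrush 0.68 [ 0.798  0.017 -0.   ] [[226. 234.]]
```

View pics/scene0.png

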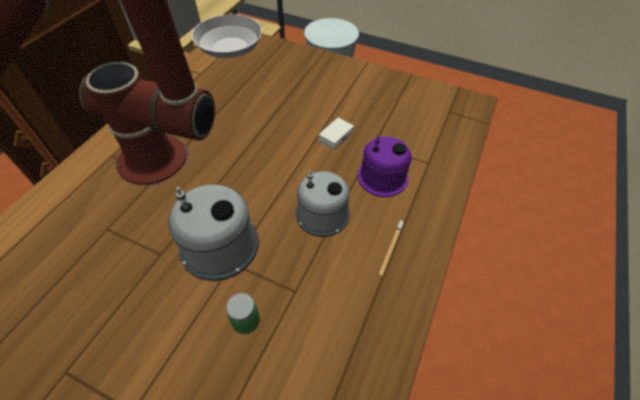

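View pics/side0.png

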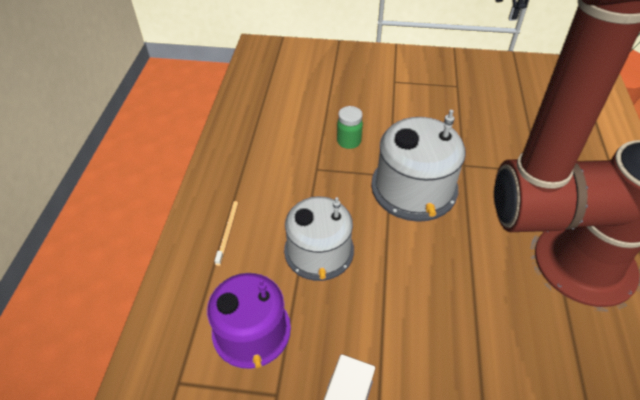

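Candidates: the large steel bottle (scene 218,230), the purple one (385,165), and the small steel one (322,203). The small steel one is meant. I'll check it in a close crop.

Run:
```python
from h import *
a=cv2.imread('pics/scene0.png')[150:250,270:370]; b=cv2.imread('pics/side0.png')[185:285,270:370]
cv2.imwrite('pics/crop0.png',cv2.resize(np.hstack([a,b]),None,fx=4,fy=4,interpolation=cv2.INTER_CUBIC))
p=eyes.get_image('wrist'); print(np.array(p['mount']).round(3),f(p)); save(p,'w0')
t=T(); d=np.array([0.547,0.030,0.43])-t[:3,3]; print(t[:3,:3].T@d*1000)
```

```text
[[-0.001 -0.952 -0.308  0.078]
 [ 1.    -0.001  0.001 -0.   ]
 [-0.002 -0.308  0.952  0.032]
 [ 0.     0.     0.     1.   ]] 286.0091615563348
[ 534.37709374 -504.36464962  -25.29445827]
```

View pics/crop0.png

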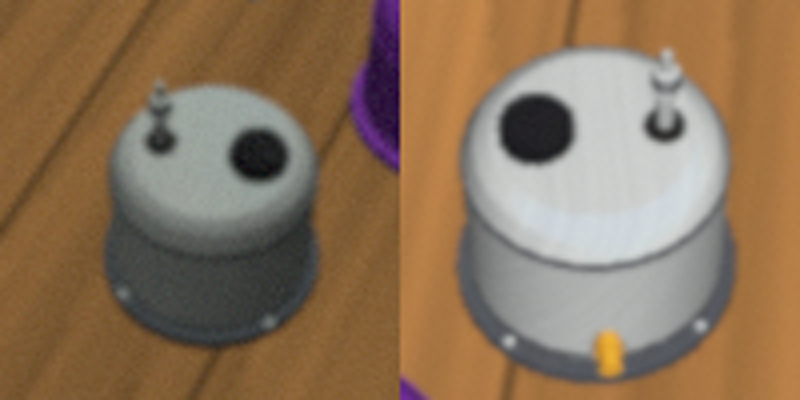

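View pics/w0.png

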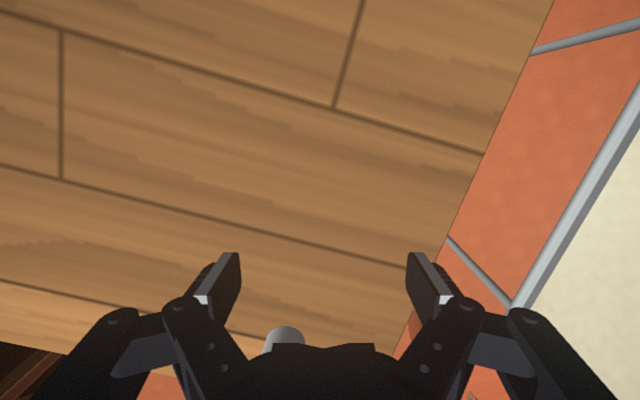

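Crop shows the small steel bottle: stem at (160,110) left of the black cap (258,155) in the scene half, and brass outlet at (608,352) in the side half. The choice is right. Moving over, raised to pass the big bottle.

```bash
python3 -m crank '[[0,0,0,24,-22,-14,-1],[0,0,0,26,-24,-12,-1],[0,0,0,28,-26,-10,-1],[0,0,0,28,-26.5,-5,-1],[0,0,0,28,-26.5,0,-1],[0,0,0,28,-26.5,0,-1],[0,0,0,28,-26.5,0,-1],[0,0,0,28,-26.5,0,-1]]' 20; python3 -m crank '[[0,0,0,28,-26.5,0,-1],[0,0,0,28,-26.5,0,-1],[0,0,0,28,-26.5,0,-1],[0,0,0,28,-26.5,0,-1],[0,0,0,28,-26.5,0,-1],[0,0,0,28,-26.5,0,-1],[0,0,0,28,-26.5,0,-1],[0,0,0,0,0,0,-1]]'
python3 - <<'E'
from h import *
s=ctrl.get_obs();t=T();p=eyes.get_image('wrist');save(p,'w1');print(s['q'].round(3))
print(proj(p,[[.547,.03,.12],[.547,.03,.176]],t)); 
d=np.array([0.547,0.030,0.43])-t[:3,3]; print(t[:3,:3].T@d*1000)
for q in ['valve_foot','filler_cap']:
  for r in spotter.mark_of(q,p): print(q,round(r['confidence'],2),np.round(r['centre'],4),proj(p,r['centre'],t).round())
E
```

```text
t: 1.42
tool_pos: [0.3266, -0.3406, 0.4468]
tool_rot: [3.114, 0.412, 0.002]
contact_force: [1.0, -0.0, 0.9]
opening: 0.0854
t: 2.08
tool_pos: [0.4726, -0.0923, 0.4498]
tool_rot: [3.108, 0.42, 0.015]
contact_force: [-0.7, -0.7, -0.7]
opening: 0.0853
[-0.348 -0.327  1.881  0.     1.576  0.955]
[[219.29521113  81.50281361]
 [195.02483452  74.75620774]]
[104.03041225 -98.29923376  20.19082532]
valve_foot 0.81 [0.5458 0.0303 0.1187] [[219.  83.]]
valve_foot 0.6 [ 0.3283 -0.192   0.163 ] [[374. 340.]]
filler_cap 0.64 [ 0.4108 -0.1674  0.184 ] [[380. 284.]]
```

View pics/w1.png

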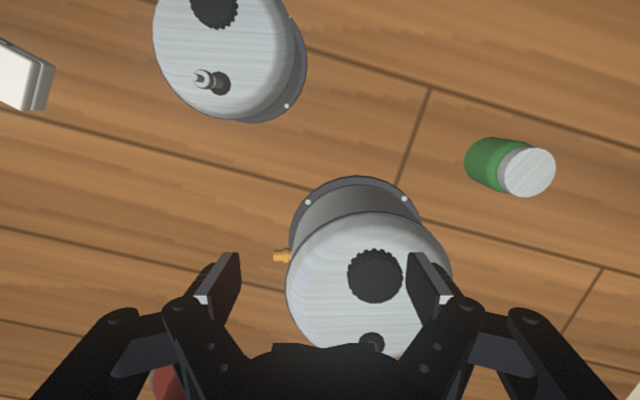

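Valve at (205,78) on the small bottle; the prediction (195-219, 75-82) agrees. Jar and soap case are clear.

```bash
python3 -m crank '[[0,0,0,26,-24.5,5,-1],[0,0,0,26,-24.5,15,-1],[0,0,0,26,-24.5,15,-1],[0,0,0,20,-19,15,-1],[0,0,0,6,-6,8,-1],[0,0,0,0,0,0,-1]]'
python3 - <<'E'
from h import *
s=ctrl.get_obs();t=T();p=eyes.get_image('wrist');save(p,'w2');print(s['q'].round(3),s['contact_force'],t.round(4))
print(proj(p,[[.547,.03,.12],[.547,.03,.176]],t)); 
d=np.array([0.547,0.030,0.43])-t[:3,3]; print(t[:3,:3].T@d*1000)
for q in ['valve_foot','filler_cap']:
  for r in spotter.mark_of(q,p): print(q,round(r['confidence'],2),np.round(r['centre'],4),proj(p,r['centre'],t).round())
E
```

```text
t: 2.73
tool_pos: [0.5487, 0.0181, 0.3918]
tool_rot: [3.105, 0.378, 0.019]
contact_force: [-0.7, -1.2, -0.3]
opening: 0.0852
[-0.1   -0.124  1.807 -0.011  1.444  1.23 ] [-0.67122773 -1.16410342 -0.26038876] [[ 0.9708  0.2396  0.0139  0.5487]
 [ 0.2398 -0.9708 -0.0122  0.0181]
 [ 0.0106  0.0152 -0.9998  0.3918]
 [ 0.      0.      0.      1.    ]]
[[304.92377529 201.44072947]
 [301.43657878 225.95434915]]
[  1.64013311 -11.34081203 -38.38575402]
valve_foot 0.88 [0.5457 0.0311 0.1191] [[303. 202.]]
filler_cap 0.88 [0.6083 0.047  0.1307] [[300. 128.]]
```

View pics/w2.png

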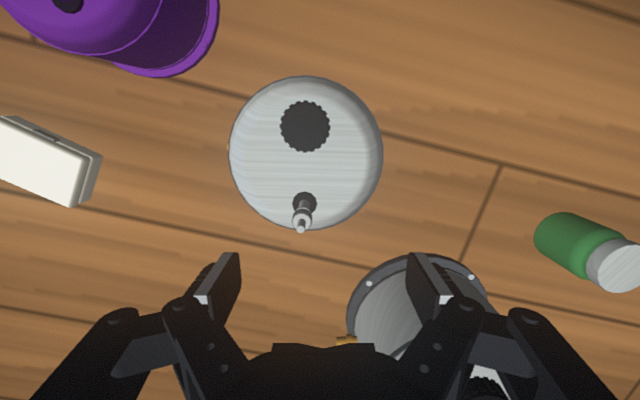

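Run:
```python
from h import *
a=cv2.imread('pics/w2.png')[185:245,270:340]
cv2.imwrite('pics/crop2.png',cv2.resize(a,None,fx=8,fy=8,interpolation=cv2.INTER_CUBIC))
t=T();p=eyes.get_image('wrist');save(p,'w3');print(p['cx'],p['cy'],np.array(p['mount']).round(4))
# tool axis points
for z in [.142,.155,.173,.2,.23]: print(z,proj(p,[0,0,z],np.eye(4)))
# fit valve: foot & pin tip
D=t[:3,:3].T@np.diag([1,-1,-1.]) 
z=t[:3,2]; print('rotvec to level (tool):',t[:3,:3].T@np.cross(z,[0,0,-1]))
```

```text
322.953978874098 199.24426393562388 [[-8.000e-04 -9.516e-01 -3.075e-01  7.780e-02]
 [ 1.000e+00 -1.300e-03  1.300e-03 -5.000e-04]
 [-1.700e-03 -3.075e-01  9.516e-01  3.180e-02]
 [ 0.000e+00  0.000e+00  0.000e+00  1.000e+00]]
0.142 [[323.7180016 288.517584 ]]
0.155 [[323.60739679 272.59165173]]
0.173 [[323.48279719 254.65061571]]
0.2 [[323.33940474 234.00360721]]
0.23 [[323.22074698 216.91813389]]
rotvec to level (tool): [ 1.69306325e-02 -1.41734488e-02 -1.29709560e-20]
```

View pics/crop2.png

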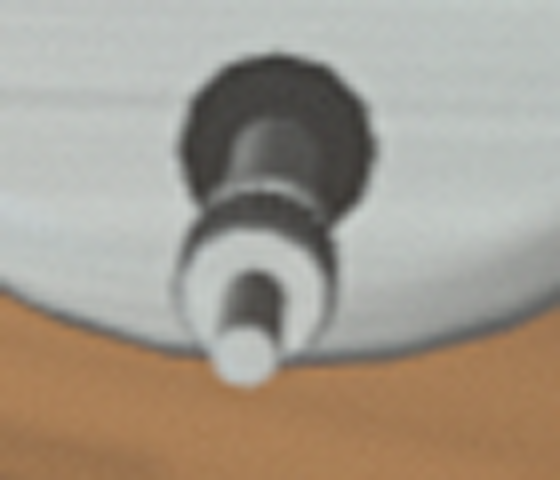

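```bash
cat >> h.py <<'E'
from scipy.optimize import least_squares
def fit(views):
    # views: list of (p,T,pin uv,nut uv,foot uv) ; unknown x,y,s(shift), turn
    def r(w):
        x,y,s=w; e=[]
        for p,t,a,b,c in views:
            P=proj(p,[[x,y,.176+s],[x,y,.1623+s],[x,y,.12]],t)
            for i,q in enumerate((a,b,c)):
                if q is not None: e+=list(P[i]-q)
        return np.array(e)
    g=least_squares(r,[.547,.03,0],x_scale=[.01,.01,.01]); return g.x,g.fun
E
python3 - <<'E'
from h import *
t=T();p=eyes.get_image('wrist')
print(fit([(p,t,(300.4,229.2),(301.7,220.8),(304.3,202.5))]))
print(fit([(p,t,(300.4,229.2),(301.7,220.8),None)]))
ps=eyes.get_image('side');pc=eyes.get_image('scene')
save(ps,'side1');save(pc,'scene1')
E
python3 - <<'E'
import cv2,numpy as np
a=cv2.imread('pics/scene0.png')[165:205,295:335]; b=cv2.imread('pics/side0.png')[190:230,315:355]
cv2.imwrite('pics/crop3.png',cv2.resize(np.hstack([a,b]),None,fx=10,fy=10,interpolation=cv2.INTER_CUBIC))
E
```

```text
(array([0.54599474, 0.02869785, 0.00400733]), array([ 0.12993631, -0.5450625 , -0.13184625,  0.62149651, -0.00833713,
       -0.05366395]))
(array([0.55706596, 0.02963722, 0.03086365]), array([ 0.04428632,  0.00635888, -0.04769872, -0.00684885]))
```

View pics/crop3.png

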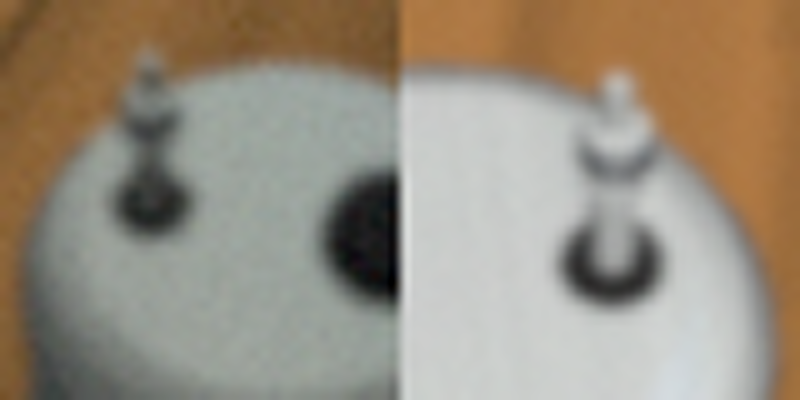

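Run:
```python
from h import *
t=T();p=eyes.get_image('wrist');ps=eyes.get_image('side');pc=eyes.get_image('scene')
w=(p,t,(300.4,229.2),(301.7,220.8),(304.3,202.5)); s=(ps,None,(336.3,197.3),None,(335.7,215.3)); c=(pc,None,(309.5,170.3),None,(309.7,185))
for v in ([w],[s],[c],[w,s],[w,s,c]): 
    x,f_=fit(v); print(x.round(4),f_.round(1))
x=np.array([x[0],x[1],0])
d=np.array([*x[:2],t[2,3]])-t[:3,3]; print('shift tool',(t[:3,:3].T@d*1000).round(1))
```

```text
[0.5462 0.0292 0.0042] [ 0.1 -0.6 -0.1  0.6 -0.  -0.1]
[0.5467 0.0278 0.0017] [-0. -0.  0.  0.]
[0.545  0.0312 0.0029] [-0.  0.  0. -0.]
[0.5462 0.0292 0.0041] [ 0.2 -0.6 -0.1  0.6  0.  -0.1  0.2 -0.2  0.2  0.6]
[0.5462 0.0293 0.0043] [ 0.1 -0.5 -0.2  0.6 -0.  -0.1  0.1 -0.2  0.2  0.6  0.1  0.3  0.1  0.6]
shift tool [  0.7 -12.2  -0.2]
```

```bash
python3 -m crank '[[0.017,-0.014,0,0.7,-12.2,0,-1],[0,0,0,0,0,20,-1],[0,0,0,0,0,0,-1]]'
python3 - <<'E'
from h import *
s=ctrl.get_obs();t=T();p=eyes.get_image('wrist');save(p,'w4');print(s['q'].round(3),s['contact_force'],t.round(4))
print(proj(p,[[.5462,.0293,.12],[.5462,.0293,.166],[.5462,.0293,.18]],t)); 
d=np.array([0.5462,0.0293,t[2,3]])-t[:3,3]; print(t[:3,:3].T@d*1000)
z=t[:3,2]; print('rotvec to level (tool):',t[:3,:3].T@np.cross(z,[0,0,-1]))
cv2.imwrite('pics/crop4.png',cv2.resize(cv2.cvtColor(p['image'],4)[190:270,280:380],None,fx=7,fy=7,interpolation=cv2.INTER_CUBIC))
E
```

```text
t: 3.48
tool_pos: [0.5459, 0.031, 0.3757]
tool_rot: [-3.116, -0.375, -0.002]
contact_force: [-0.4, 0.9, -1.1]
opening: 0.0856
[-0.08  -0.115  1.826  0.003  1.43   1.251] [-0.44913491  0.85899256 -1.12693997] [[ 0.9714  0.2375  0.0012  0.5459]
 [ 0.2375 -0.9714  0.003   0.031 ]
 [ 0.0019 -0.0026 -1.      0.3757]
 [ 0.      0.      0.      1.    ]]
[[326.01265239 206.25855295]
 [326.63902788 228.65024611]
 [326.89017225 237.62816366]]
[-0.10992254  1.72510788 -0.00473471]
rotvec to level (tool): [-2.62373623e-03 -1.89636662e-03 -5.54607769e-23]
```

View pics/crop4.png

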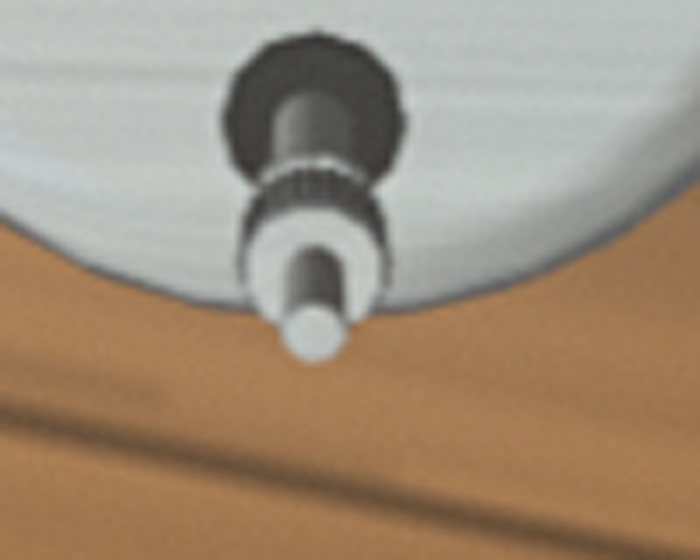

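```bash
python3 -m crank '[[-0.0026,-0.0019,0,-0.1,0.5,20,-1],[0,0,0,0,0,16,-1],[0,0,0,0,0,0,-1],[0,0,0,0,0,0,-1]]'
python3 - <<'E'
from h import *
s=ctrl.get_obs();t=T();p=eyes.get_image('wrist');save(p,'w5');print(s['q'].round(3),s['contact_force'],t.round(4))
print(proj(p,[[.5462,.0293,.12],[.5462,.0293,.166],[.5462,.0293,.18]],t)); 
d=np.array([0.5462,0.0293,t[2,3]])-t[:3,3]; print(t[:3,:3].T@d*1000)
z=t[:3,2]; print('rotvec to level (tool):',t[:3,:3].T@np.cross(z,[0,0,-1]))
cv2.imwrite('pics/crop5.png',cv2.resize(cv2.cvtColor(p['image'],4)[200:300,270:380],None,fx=6,fy=6,interpolation=cv2.INTER_CUBIC))
E
```

```text
t: 3.87
tool_pos: [0.5479, 0.0323, 0.3469]
tool_rot: [3.118, 0.378, 0.015]
contact_force: [-0.1, -0.3, -0.1]
opening: 0.0854
[-0.077 -0.089  1.851  0.002  1.371  1.252] [-0.11034334 -0.2836997  -0.10216189] [[ 9.709e-01  2.391e-01  9.300e-03  5.479e-01]
 [ 2.391e-01 -9.710e-01  8.000e-04  3.230e-02]
 [ 9.300e-03  1.400e-03 -1.000e+00  3.469e-01]
 [ 0.000e+00  0.000e+00  0.000e+00  1.000e+00]]
[[326.16678971 224.06784962]
 [327.25315891 254.12320924]
 [327.70703018 266.67995722]]
[-2.32109399  2.49828356 -0.01793899]
rotvec to level (tool): [ 1.42387570e-03 -9.26091068e-03  2.66309135e-22]
```

View pics/crop5.png

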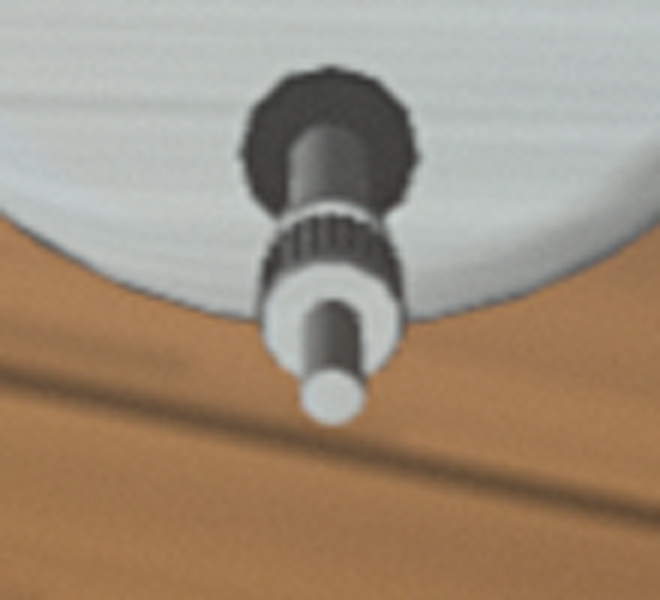

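View pics/w5.png

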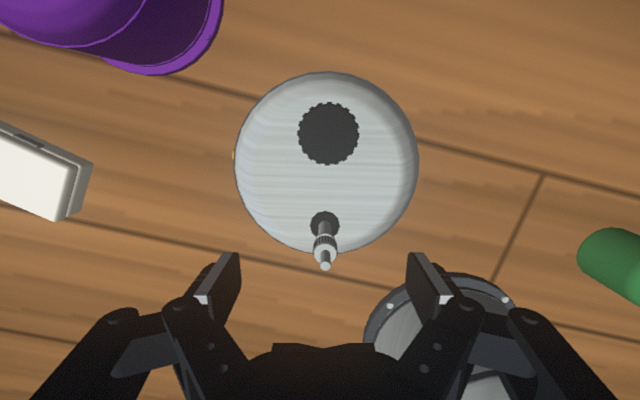

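Run:
```python
from h import *
p=eyes.get_image('wrist');t=T()
for i in range(3):
    eyes.get_image('wrist'); s=ctrl.get_obs(); print(s['tool_pos'].round(4),s['tool_rot'].round(4),s['dq'].round(3))
t4=np.array([[0.9714,0.2375,0.0012,0.5459],[0.2375,-0.9714,0.003,0.031],[0.0019,-0.0026,-1,0.3757],[0,0,0,1]])
v5=(p,t,(325.,265.8),(325.,253.1),(324.8,225.)); v4=(p,t4,(324.4,237.1),(324.6,227.8),(324.7,206))
for v in ([v5],[v4],[v4,v5]):
    x,r=fit(v); print(x.round(4),r.round(1)); print('tool',(t[:3,:3].T@(np.array([*x[:2],.16])-t[:3,3])*1000).round(2))
```

```text
[0.548  0.0321 0.3475] [3.1179 0.3781 0.0172] [-0.003 -0.002 -0.003 -0.001 -0.006 -0.001]
[0.548  0.032  0.3476] [3.1179 0.3779 0.0176] [-0.    -0.     0.002  0.002 -0.005 -0.001]
[0.548  0.032  0.3474] [3.1179 0.3778 0.0175] [-0.001  0.002  0.005  0.001 -0.002  0.   ]
[0.5454 0.0302 0.0017] [ 0.3 -0.3  0.   0.4 -0.4 -0. ]
tool [ -4.89   0.95 187.26]
[0.5461 0.0307 0.0034] [ 0.3 -0.3 -0.   0.3 -0.4 -0. ]
tool [ -4.06   0.68 187.27]
[0.5457 0.0304 0.0024] [ 0.5 -0.3  0.2  0.3 -0.2  0.5  0.1 -0.3 -0.2  0.3 -0.6 -0.5]
tool [ -4.51   0.83 187.27]
```

```bash
python3 -m crank '[[0,-0.0105,0,-2.6,1.0,0,-1],[0,0,0,0,0,12,-1],[0,0,0,0,0,12,-1],[0,0,0,0,0,7,-1],[0,0,0,0,0,0,-1]]'
cat >> h.py <<'E'
def st(x=.5457,y=.0304):
    s=ctrl.get_obs();t=T();z=t[:3,2]
    print('t',round(s['t'],2),'pos',s['tool_pos'].round(4),'level',(t[:3,:3].T@np.cross(z,[0,0,-1])).round(4),'off',(t[:3,:3].T@(np.array([x,y,.16])-t[:3,3])*1000).round(2),'F',s['contact_force'].round(1),'M',s['wrist_torque'].round(2),'q6',s['q'][5].round(3),'op',round(s['opening'],4))
    return t
E
python3 - <<'E'
from h import *
t=st();p=eyes.get_image('wrist');save(p,'w6')
cv2.imwrite('pics/crop6.png',cv2.resize(cv2.cvtColor(p['image'],4)[220:340,260:380],None,fx=5,fy=5,interpolation=cv2.INTER_CUBIC))
st()
E
```

```text
t: 4.53
tool_pos: [0.5459, 0.03, 0.3156]
tool_rot: [3.116, 0.377, 0.005]
contact_force: [-0.9, 0.4, -0.8]
opening: 0.0853
t 4.53 pos [0.5459 0.03   0.3156] level [ 0.0033 -0.0027  0.    ] off [ -0.51  -0.99 155.62] F [-0.9  0.4 -0.8] M [ 0.03 -0.   -0.04] q6 1.25 op 0.0853
t 4.58 pos [0.546 0.03  0.316] level [ 0.0033 -0.0028 -0.    ] off [ -0.57  -1.   155.99] F [-0.6  0.1  0.1] M [-0.01  0.01  0.05] q6 1.25 op 0.0858
```

View pics/crop6.png

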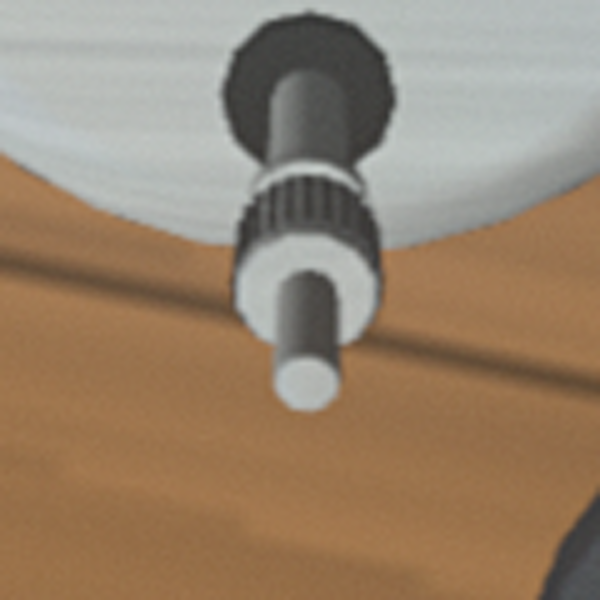

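Run:
```python
from h import *
p=eyes.get_image('wrist');t=st()
x,r=fit([(p,t,(321,296.),(321,277.2),(321.6,237.6))]);print(x.round(4),r.round(1))
st(*x[:2])
print(proj(p,[[0,0,.136],[0,0,.15]],np.eye(4)))
```

```text
t 4.63 pos [0.5462 0.03   0.3169] level [ 0.0037 -0.0041  0.    ] off [ -1.07  -1.13 156.92] F [-1.   0.3  0.4] M [-0.02  0.   -0.01] q6 1.25 op 0.0856
[0.5459 0.0305 0.0029] [ 0.1 -0.5  0.2  0.6 -0.4 -0.1]
t 4.63 pos [0.5462 0.03   0.3169] level [ 0.0037 -0.0041  0.    ] off [ -0.82  -1.21 156.92] F [-1.   0.3  0.4] M [-0.02  0.   -0.01] q6 1.25 op 0.0856
[[323.75165412 296.99869071]
 [323.62536265 278.41943807]]
```

```bash
python3 -m crank '[[0.0037,-0.0041,0,-0.2,-0.6,1.8,-1],[0,0,0,0,0,0,-1]]' 20
python3 - <<'E'
from h import *
st(.5459,.0305); p=eyes.get_image('wrist'); t=st(.5459,.0305)
cv2.imwrite('pics/crop7.png',cv2.resize(cv2.cvtColor(p['image'],4)[220:340,260:380],None,fx=5,fy=5,interpolation=cv2.INTER_CUBIC))
E
```

```text
t: 4.8
tool_pos: [0.546, 0.0305, 0.3151]
tool_rot: [-3.119, -0.377, 0.0]
contact_force: [-0.1, 0.6, -0.6]
opening: 0.0859
t 4.8 pos [0.546  0.0305 0.3151] level [-0.0003  0.0002  0.    ] off [-1.100e-01  3.000e-02  1.551e+02] F [-0.1  0.6 -0.6] M [-0.01  0.03 -0.01] q6 1.25 op 0.0859
t 4.85 pos [0.5462 0.0305 0.3156] level [ 0.0001 -0.0008 -0.    ] off [-4.3000e-01 -1.1000e-01  1.5557e+02] F [-0.9  0.4  0.1] M [0.01 0.06 0.02] q6 1.25 op 0.0855
```

View pics/crop7.png

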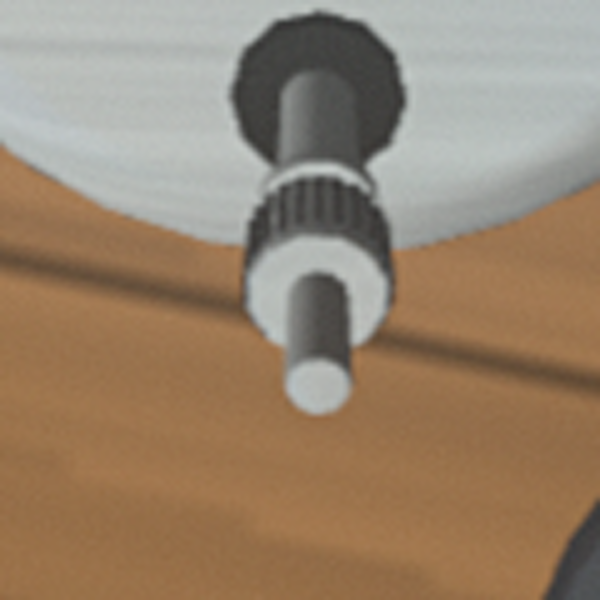

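```bash
python3 -m crank '[[0,0,0,0,0,0,0],[0,0,0,0,0,0,0.4],[0,0,0,0,0,0,0.45],[0,0,0,0,0,0,0.45],[0,0,0,0,0,0,0.45],[0,0,0,0,0,0,0.45]]' 20
python3 - <<'E'
from h import *
p=eyes.get_image('wrist'); t=st(.5459,.0305)
cv2.imwrite('pics/crop8.png',cv2.resize(cv2.cvtColor(p['image'],4)[220:340,250:400],None,fx=5,fy=5,interpolation=cv2.INTER_CUBIC))
E
```

```text
t: 5.35
tool_pos: [0.5468, 0.0305, 0.3172]
tool_rot: [3.118, 0.378, 0.006]
contact_force: [-0.6, -0.8, 1.0]
opening: 0.024
t 5.4 pos [0.5468 0.0305 0.3173] level [ 0.0011 -0.0036  0.    ] off [ -1.4   -0.38 157.25] F [ 0.4 -0.2 -0.3] M [0.01 0.   0.02] q6 1.25 op 0.0233
```

View pics/crop8.png

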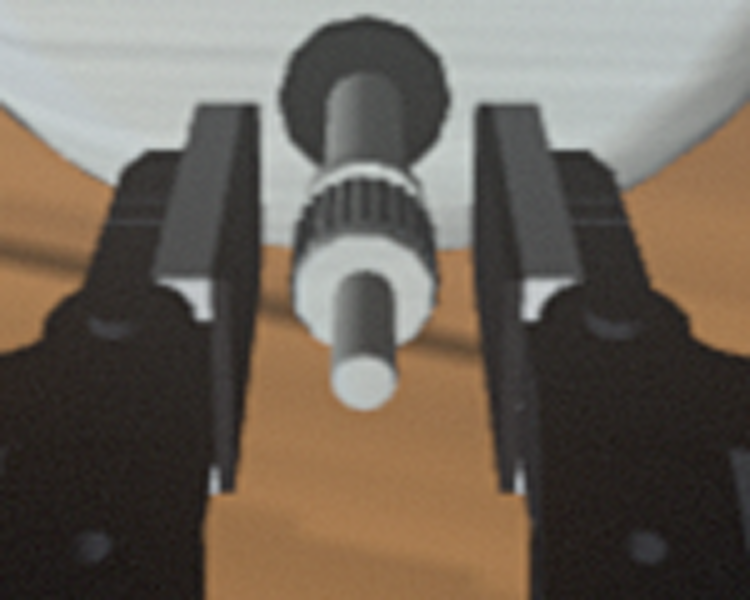

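```bash
python3 -m crank '[[0.0011,-0.0036,0,-0.9,-0.1,2.0,0.45],[0,-0.001,0,-0.2,0,0.4,0.6],[0,-0.0005,0,-0.1,0,0.3,0.75],[0,0,0,0,0,0.2,0.85],[0,0,0,0,0,0.1,0.85]]' 20
python3 - <<'E'
from h import *
st(.5459,.0305);p=eyes.get_image('wrist'); t=st(.5459,.0305)
cv2.imwrite('pics/crop9.png',cv2.resize(cv2.cvtColor(p['image'],4)[220:340,250:400],None,fx=5,fy=5,interpolation=cv2.INTER_CUBIC))
E
```

```text
t: 5.82
tool_pos: [0.5457, 0.0303, 0.3148]
tool_rot: [3.119, 0.378, -0.002]
contact_force: [0.1, 0.7, 1.7]
opening: 0.013
t 5.82 pos [0.5457 0.0303 0.3148] level [-0.     0.001 -0.   ] off [ 4.0000e-01 -1.2000e-01  1.5481e+02] F [0.1 0.7 1.7] M [-0.02  0.1  -0.07] q6 1.249 op 0.013
t 5.87 pos [0.5457 0.0303 0.3148] level [ 0.     0.001 -0.   ] off [ 4.0000e-01 -1.5000e-01  1.5482e+02] F [-1.1  0.5  1.5] M [-0.01  0.06  0.07] q6 1.249 op 0.013
```

View pics/crop9.png

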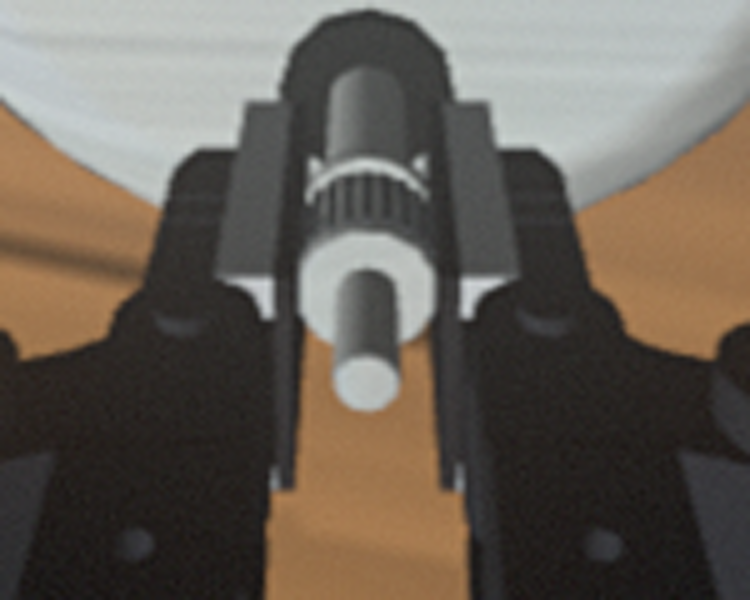

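The nut sits centred between the pads, at (368,270) in the crop, opening 13 mm and side force about 1 N. Starting to unscrew.

```bash
python3 -m crank '[[0,0,-0.08,0,0,-0.1,0.85],[0,0,-0.1,0,0,-0.12,0.85],[0,0,-0.1,0,0,-0.12,0.85],[0,0,-0.1,0,0,-0.12,0.85]]' 20
python3 - <<'E'
from h import *
st(.5459,.0305)
E
```

```text
t: 6.2
tool_pos: [0.5457, 0.0301, 0.3153]
tool_rot: [2.983, 0.982, -0.001]
contact_force: [0.0, 0.1, 1.1]
opening: 0.0129
t 6.2 pos [0.5457 0.0301 0.3153] level [0.0006 0.0011 0.    ] off [  0.52  -0.32 155.32] F [0.  0.1 1.1] M [-0.03  0.06 -0.03] q6 0.854 op 0.0129
```

```bash
python3 -m crank '[[0,0,-0.1,0.1,-0.05,-0.12,0.85],[0,0,-0.1,0,0,-0.12,0.85],[0,0,-0.1,0,0,-0.12,0.85],[0,0,-0.1,0,0,-0.12,0.85],[0,0,-0.1,0,0,-0.12,0.85],[0,0,-0.1,0,0,-0.12,0.85],[0,0,-0.1,0,0,-0.12,0.85],[0,0,-0.1,0,0,-0.12,0.85]]' 20
python3 - <<'E'
from h import *
st(.5459,.0305);p=eyes.get_image('wrist'); t=st(.5459,.0305)
cv2.imwrite('pics/crop10.png',cv2.resize(cv2.cvtColor(p['image'],4)[220:340,250:400],None,fx=5,fy=5,interpolation=cv2.INTER_CUBIC))
E
```

```text
t: 6.87
tool_pos: [0.5462, 0.0298, 0.3163]
tool_rot: [2.322, 2.113, -0.0]
contact_force: [1.1, 0.5, 0.8]
opening: 0.0129
t 6.87 pos [0.5462 0.0298 0.3163] level [ 0.0017  0.0019 -0.    ] off [  0.97  -0.58 156.33] F [1.1 0.5 0.8] M [ 0.03 -0.09 -0.07] q6 0.014 op 0.0129
t 6.92 pos [0.5462 0.0298 0.3164] level [ 0.0017  0.0019 -0.    ] off [  0.97  -0.59 156.35] F [0.5 0.5 0.4] M [0.03 0.01 0.02] q6 0.01 op 0.013
```

View pics/crop10.png

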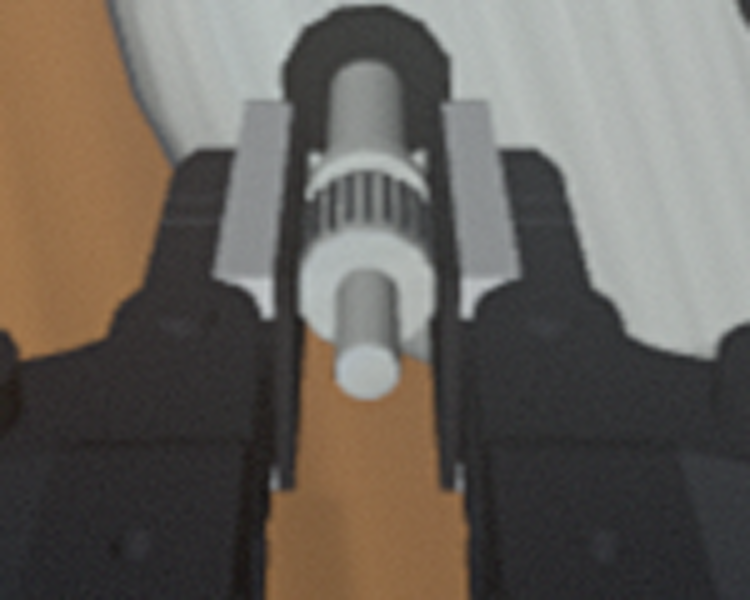

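```bash
python3 -m crank '[[0.001,0.001,-0.1,0.1,-0.1,-0.12,0.85],[0,0,-0.1,0.1,-0.1,-0.12,0.85],[0,0,-0.1,0,0,-0.12,0.85],[0,0,-0.1,0,0,-0.12,0.85],[0,0,-0.1,0,0,-0.12,0.85],[0,0,-0.1,0,0,-0.12,0.85],[0,0,-0.1,0,0,-0.12,0.85],[0,0,-0.1,0,0,-0.12,0.85]]' 20
python3 - <<'E'
from h import *
st(.5459,.0305)
E
```

```text
t: 7.58
tool_pos: [0.5466, 0.0299, 0.3173]
tool_rot: [1.284, 2.863, 0.001]
contact_force: [1.0, -0.5, 0.2]
opening: 0.0131
t 7.58 pos [0.5466 0.0299 0.3173] level [ 0.0024  0.0033 -0.    ] off [  1.46  -0.44 157.33] F [ 1.  -0.5  0.2] M [ 0.12 -0.01  0.01] q6 -0.809 op 0.0131
```

```bash
python3 -m crank '[[0.001,0.0015,-0.1,0.1,0,-0.12,0.85],[0.001,0.0015,-0.1,0.1,0,-0.12,0.85],[0,0.0005,-0.1,0.1,0,-0.12,0.85],[0,0,-0.1,0.1,0,-0.12,0.85],[0,0,-0.1,0,0,-0.12,0.85],[0,0,-0.1,0,0,-0.12,0.85],[0,0,-0.1,0,0,-0.12,0.85],[0,0,-0.1,0,0,-0.12,0.85]]' 20
python3 - <<'E'
from h import *
st(.5459,.0305)
for i in range(3): print(ctrl.get_obs()['wrist_torque'].round(3)); eyes.get_image('wrist')
E
```

```text
t: 8.25
tool_pos: [0.547, 0.0303, 0.3183]
tool_rot: [0.034, 3.137, 0.002]
contact_force: [0.4, -0.3, 1.2]
opening: 0.013
t 8.25 pos [0.547  0.0303 0.3183] level [ 0.0011  0.004  -0.    ] off [ 1.7200e+00 -3.0000e-02  1.5832e+02] F [ 0.4 -0.3  1.2] M [ 0.1   0.   -0.01] q6 -1.63 op 0.013
[ 0.103  0.001 -0.009]
[ 0.073 -0.024  0.052]
[0.07  0.018 0.026]
```

```bash
python3 -m crank '[[0,0.0015,-0.1,0.1,0,-0.12,0.85],[0,0.0015,-0.1,0.1,0,-0.12,0.85],[0,0.0005,-0.1,0.1,0,-0.12,0.85],[0,0,-0.1,0,0,-0.12,0.85],[0,0,-0.1,0,0,-0.12,0.85],[0,0,-0.09,0,0,-0.12,0.85]]' 20
python3 - <<'E'
from h import *
st(.5459,.0305);p=eyes.get_image('wrist'); t=st(.5459,.0305)
cv2.imwrite('pics/crop11.png',cv2.resize(cv2.cvtColor(p['image'],4)[220:340,250:400],None,fx=5,fy=5,interpolation=cv2.INTER_CUBIC))
E
```

```text
t: 8.9
tool_pos: [0.547, 0.0307, 0.319]
tool_rot: [-0.873, 3.015, 0.002]
contact_force: [-1.1, 0.3, 0.7]
opening: 0.0129
t 8.9 pos [0.547  0.0307 0.319 ] level [ 0.0006  0.0035 -0.    ] off [  1.6    0.32 158.96] F [-1.1  0.3  0.7] M [ 0.02  0.11 -0.07] q6 -2.216 op 0.0129
t 8.95 pos [0.547  0.0307 0.319 ] level [0.0005 0.0035 0.    ] off [  1.61   0.33 158.98] F [0.1 0.3 0.4] M [0.07 0.07 0.  ] q6 -2.218 op 0.013
```

View pics/crop11.png

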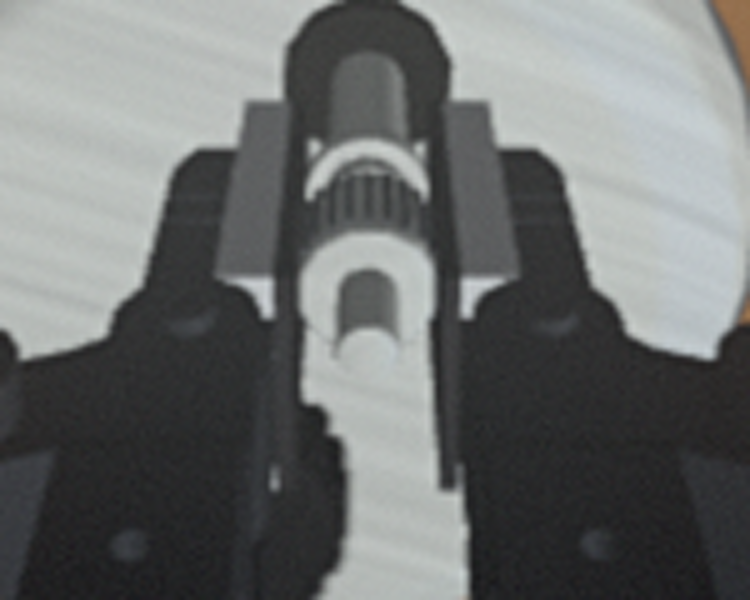

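```bash
cat > tq.py <<'E'
from h import *
st(.5459,.0305); a=[]
for i in range(4): eyes.get_image('wrist'); a.append(ctrl.get_obs()['wrist_torque'])
print(np.mean(a,0).round(3),np.std(a,0).round(3))
E
python3 -m crank '[[0,0.001,-0.06,0.1,0,-0.07,0.85],[0,0.001,-0.06,0.1,0,-0.07,0.85],[0,0.001,-0.06,0,0,-0.07,0.85],[0,0,-0.06,0,0,-0.07,0.85]]' 20; python3 tq.py;python3 -m crank '[[0,0.001,-0.06,0,0,-0.07,0.85],[0,0.001,-0.06,0,0,-0.07,0.85]]' 20; python3 tq.py
```

```text
t: 9.28
tool_pos: [0.547, 0.031, 0.3193]
tool_rot: [-1.217, 2.894, 0.002]
contact_force: [-0.5, 0.2, -0.1]
opening: 0.0129
t 9.28 pos [0.547  0.031  0.3193] level [ 0.0002  0.0025 -0.    ] off [  1.53   0.45 159.26] F [-0.5  0.2 -0.1] M [0.08 0.04 0.01] q6 -2.447 op 0.0129
[0.117 0.022 0.039] [0.035 0.003 0.011]
t: 9.65
tool_pos: [0.547, 0.0311, 0.3193]
tool_rot: [-1.382, 2.82, 0.001]
contact_force: [0.5, 1.5, -0.2]
opening: 0.0129
t 9.65 pos [0.547  0.0311 0.3193] level [0.0003 0.0015 0.    ] off [  1.45   0.47 159.32] F [ 0.5  1.5 -0.2] M [ 0.22 -0.06  0.01] q6 -2.562 op 0.0129
[ 0.28  -0.116  0.056] [0.009 0.051 0.036]
```

```bash
python3 -m crank '[[0,-0.001,-0.06,0,0,-0.07,0.85],[0,-0.001,-0.06,0,0,-0.07,0.85]]' 20; python3 tq.py;  python3 -m crank '[[0,0,-0.06,0,0,-0.05,0.85],[0,0,-0.05,0,0,-0.02,0.85]]' 20; python3 tq.py
python3 - <<'E'
from h import *
p=eyes.get_image('wrist')
cv2.imwrite('pics/crop12.png',cv2.resize(cv2.cvtColor(p['image'],4)[220:340,250:400],None,fx=5,fy=5,interpolation=cv2.INTER_CUBIC))
E
```

```text
t: 10.02
tool_pos: [0.547, 0.0311, 0.3193]
tool_rot: [-1.543, 2.734, 0.003]
contact_force: [-0.5, 0.4, 1.6]
opening: 0.0128
t 10.02 pos [0.547  0.0311 0.3193] level [ 0.0004  0.0027 -0.    ] off [  1.5    0.53 159.32] F [-0.5  0.4  1.6] M [ 0.04  0.02 -0.19] q6 -2.679 op 0.0128
[0.002 0.097 0.053] [0.024 0.021 0.032]
t: 10.38
tool_pos: [0.5468, 0.031, 0.3193]
tool_rot: [-1.686, 2.648, 0.003]
contact_force: [-0.8, 1.0, 0.9]
opening: 0.0128
t 10.38 pos [0.5468 0.031  0.3193] level [ 0.0005  0.0025 -0.    ] off [  1.25   0.57 159.28] F [-0.8  1.   0.9] M [ 0.11  0.11 -0.09] q6 -2.785 op 0.0128
[ 0.113  0.087 -0.064] [0.033 0.018 0.033]
```

View pics/crop12.png

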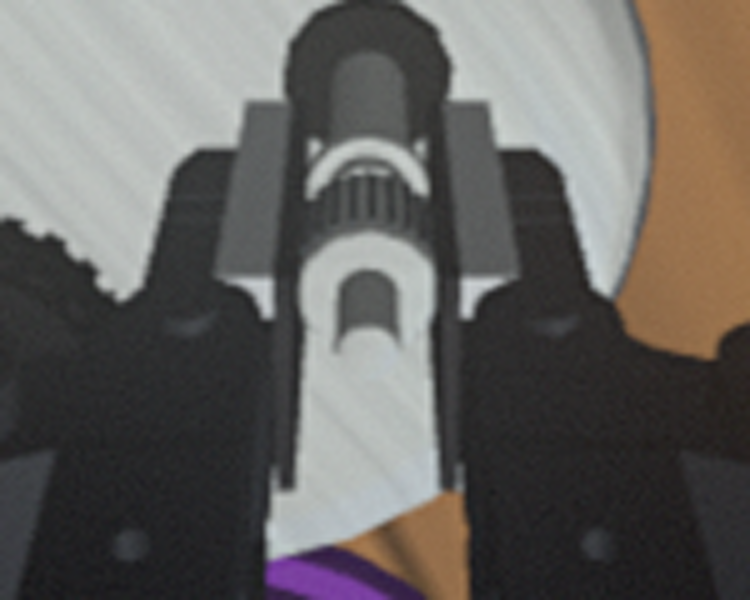

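Tool has turned 4.03 rad with the nut following, Mz shows a peak of -0.19 and then -0.06 to -0.09, and the rise has stopped, so the nut is at its stop. Releasing and lifting.

```bash
python3 -m crank '[[0,0,0,0,0,0.3,0.3],[0,0,0,0,0,0.3,0.2],[0,0,0,0,0,0.3,0.2],[0,0,0,0,0,0,0.2]]' 20
python3 - <<'E'
from h import *
st(.5459,.0305);p=eyes.get_image('wrist'); t=st(.5459,.0305)
cv2.imwrite('pics/crop13.png',cv2.resize(cv2.cvtColor(p['image'],4)[220:340,250:400],None,fx=5,fy=5,interpolation=cv2.INTER_CUBIC))
E
```

```text
t: 10.97
tool_pos: [0.5468, 0.0307, 0.318]
tool_rot: [-1.68, 2.653, 0.001]
contact_force: [0.3, -0.5, -0.3]
opening: 0.0343
t 10.97 pos [0.5468 0.0307 0.318 ] level [-0.0001  0.0014 -0.    ] off [  0.83   0.78 157.95] F [ 0.3 -0.5 -0.3] M [-0.    0.   -0.03] q6 -2.78 op 0.0343
t 11.02 pos [0.5469 0.0307 0.3179] level [-0.0001  0.0014  0.    ] off [  0.85   0.77 157.94] F [ 0.3  0.1 -0. ] M [-0.03 -0.03 -0.  ] q6 -2.78 op 0.034
```

View pics/crop13.png

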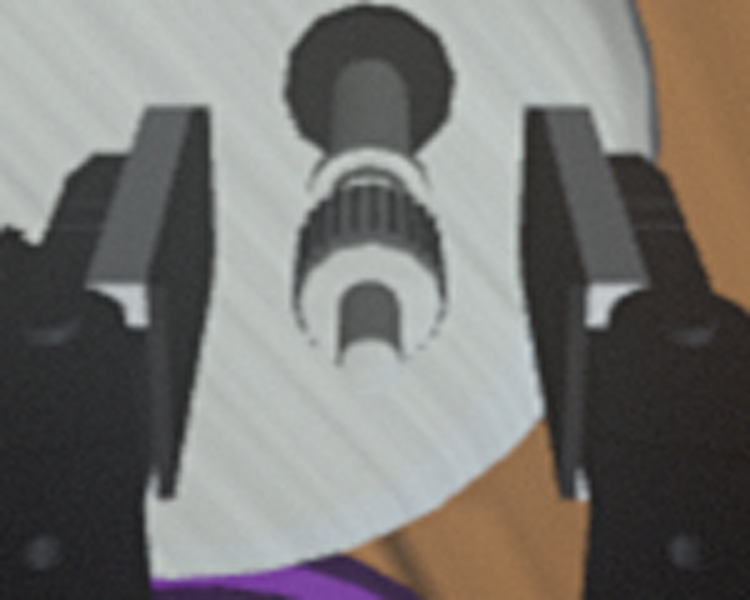

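```bash
python3 -m crank '[[0,0,0,0,0,-10,0.2],[0,0,0,0,0,-20,0.2],[0,0,0,0,0,-20,0.2],[0,0,0,0,0,0,1],[0,0,0,0,0,0,1],[0,0,0,0,0,0,1]]' 20
python3 - <<'E'
from h import *
st(.5468,.0307);p=eyes.get_image('wrist'); t=st(.5468,.0307)
save(p,'w14')
cv2.imwrite('pics/crop14.png',cv2.resize(cv2.cvtColor(p['image'],4)[190:310,250:400],None,fx=5,fy=5,interpolation=cv2.INTER_CUBIC))
E
```

```text
t: 11.52
tool_pos: [0.5466, 0.0306, 0.3706]
tool_rot: [-1.679, 2.655, 0.002]
contact_force: [1.3, -0.1, 1.0]
opening: 0.0004
t 11.52 pos [0.5466 0.0306 0.3706] level [0.0007 0.0007 0.    ] off [-9.0000e-02 -3.1000e-01  2.1064e+02] F [ 1.3 -0.1  1. ] M [ 0.01 -0.01  0.03] q6 -2.779 op 0.0004
t 11.57 pos [0.5464 0.0306 0.3701] level [ 0.0017  0.0004 -0.    ] off [-2.0000e-01 -6.5000e-01  2.1007e+02] F [-0.5 -0.3 -1. ] M [-0.04  0.07  0.02] q6 -2.779 op -0.0
```

View pics/crop14.png

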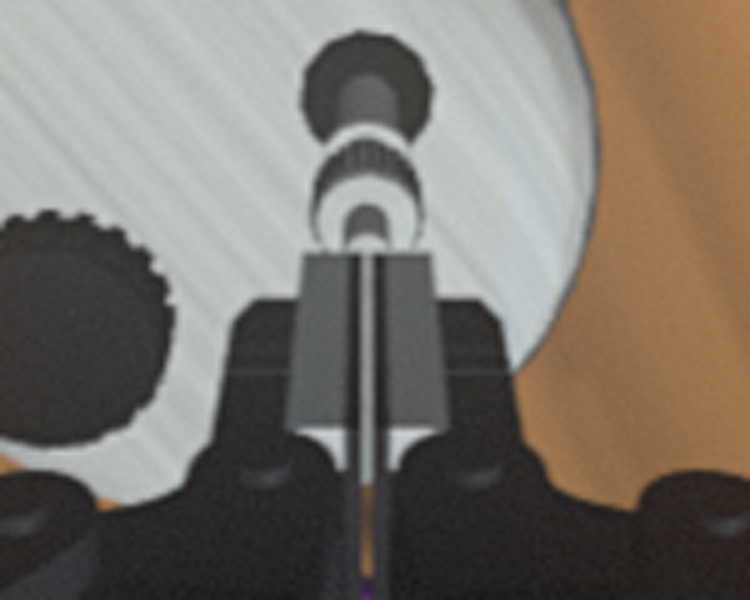

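```bash
cat > fz.py <<'E'
from h import *
st(.5468,.0307); a=[];z=[]
for i in range(5): eyes.get_image('wrist'); s=ctrl.get_obs(); a.append(s['contact_force']);z.append(s['tool_pos'])
print('F',np.mean(a,0).round(2),'pos',z[0].round(4),z[-1].round(4),'tip',(np.array(z)[:,2].mean()-.1734).round(4))
E
python3 -m crank '[[0.0017,0.0004,0,0,-0.3,6,1],[0,0,0,0,0,4.5,1],[0,0,0,0,0,0,1]]' 20; python3 fz.py
python3 -m crank '[[0,0,0,0,0,2,1],[0,0,0,0,0,0.5,1]]'; python3 fz.py
```

```text
t: 11.82
tool_pos: [0.546, 0.0305, 0.3559]
tool_rot: [1.678, -2.652, -0.003]
contact_force: [-0.4, -0.8, 0.5]
opening: -0.0
t 11.82 pos [0.546  0.0305 0.3559] level [ 0.0035 -0.0015  0.    ] off [ -0.81  -1.28 195.86] F [-0.4 -0.8  0.5] M [ 0.02  0.02 -0.  ] q6 -2.779 op -0.0
F [0.02 0.02 0.03] pos [0.546  0.0305 0.3559] [0.5466 0.0304 0.3581] tip 0.1837
t: 12.23
tool_pos: [0.5468, 0.0304, 0.356]
tool_rot: [-1.679, 2.655, -0.001]
contact_force: [0.3, 0.8, -0.3]
opening: 0.0003
t 12.23 pos [0.5468 0.0304 0.356 ] level [-0.0006  0.      0.    ] off [ -0.26   0.22 195.99] F [ 0.3  0.8 -0.3] M [0.01 0.04 0.03] q6 -2.779 op 0.0003
F [-0.46 -0.28  0.16] pos [0.5468 0.0304 0.3561] [0.5468 0.0304 0.3563] tip 0.1828
```

```bash
python3 -m crank '[[0,0,0,0,0,1.2,1],[0,0,0,0,0,0.6,1]]'; python3 fz.py
python3 -m crank '[[0,0,0,0,0,0.8,1],[0,0,0,0,0,0.5,1]]'; python3 fz.py
```

```text
t: 12.65
tool_pos: [0.5469, 0.0304, 0.3547]
tool_rot: [-1.679, 2.654, -0.002]
contact_force: [-0.8, 0.9, -0.1]
opening: 0.0001
t 12.65 pos [0.5469 0.0304 0.3547] level [-0.0015  0.0004  0.    ] off [-1.3000e-01  5.1000e-01  1.9473e+02] F [-0.8  0.9 -0.1] M [ 0.03  0.02 -0.01] q6 -2.779 op 0.0001
F [ 0.03  0.02 -0.24] pos [0.5469 0.0304 0.3547] [0.5469 0.0304 0.3549] tip 0.1814
t: 13.07
tool_pos: [0.547, 0.0304, 0.3536]
tool_rot: [-1.679, 2.654, -0.002]
contact_force: [-1.0, 0.4, -0.0]
opening: 0.0001
t 13.07 pos [0.547  0.0304 0.3536] level [-0.0019  0.0005 -0.    ] off [-8.0000e-02  6.5000e-01  1.9365e+02] F [-1.   0.4 -0. ] M [ 0.02 -0.01  0.02] q6 -2.779 op 0.0001
F [-0.32  0.09  0.05] pos [0.547  0.0304 0.3536] [0.547  0.0304 0.3537] tip 0.1802
```

Run:
```python
from h import *
p=eyes.get_image('wrist'); q=eyes.get_image('side')
a=cv2.resize(cv2.cvtColor(p['image'],4)[190:290,280:360],None,fx=5,fy=5,interpolation=cv2.INTER_CUBIC)
b=cv2.resize(cv2.cvtColor(q['image'],4)[160:260,300:380],None,fx=5,fy=5,interpolation=cv2.INTER_CUBIC)
cv2.imwrite('pics/crop15.png',np.hstack([a,b]))
```

```text
(no output)
```

View pics/crop15.png

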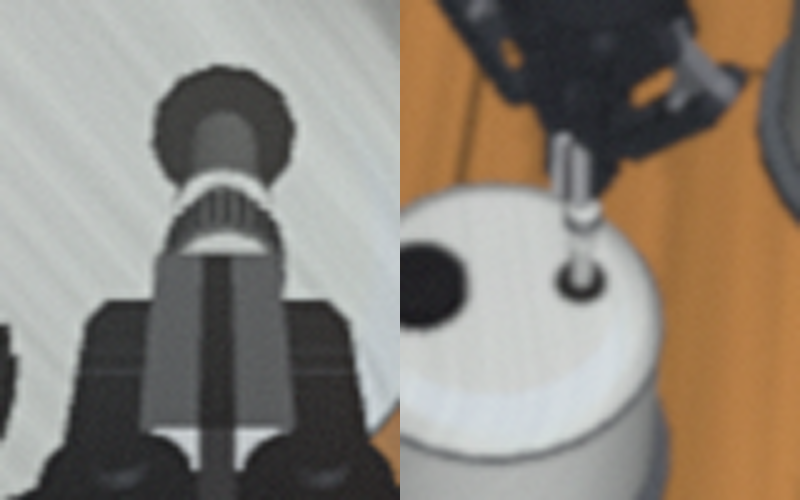

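```bash
python3 -m crank '[[0,0,0,0,0,0.7,1],[0,0,0,0,0,0.4,1]]'; python3 fz.py
python3 -m crank '[[0,0,0,0,0,0.6,1],[0,0,0,0,0,0.3,1]]'; python3 fz.py
```

```text
t: 13.58
tool_pos: [0.5471, 0.0304, 0.353]
tool_rot: [-1.678, 2.653, -0.003]
contact_force: [-0.0, -0.2, 2.2]
opening: 0.0002
t 13.58 pos [0.5471 0.0304 0.353 ] level [-0.0025  0.0008  0.    ] off [3.0000e-02 8.8000e-01 1.9301e+02] F [-0.  -0.2  2.2] M [0.05 0.09 0.05] q6 -2.779 op 0.0002
F [-0.51 -0.11  1.46] pos [0.5471 0.0304 0.3531] [0.5471 0.0304 0.3531] tip 0.1797
t: 14.0
tool_pos: [0.5471, 0.0304, 0.3527]
tool_rot: [-1.678, 2.653, -0.003]
contact_force: [-1.0, 1.2, 2.9]
opening: -0.0001
t 14.0 pos [0.5471 0.0304 0.3527] level [-0.0028  0.0008 -0.    ] off [4.0000e-02 9.5000e-01 1.9269e+02] F [-1.   1.2  2.9] M [0.   0.23 0.02] q6 -2.779 op -0.0001
F [-1.33  0.41  2.87] pos [0.5471 0.0304 0.3526] [0.5471 0.0304 0.3526] tip 0.1792
```

Contact with the pin at tip z of about 0.1797 (shift +3.7 mm, within the stated range). Pressing on in small steps.

```bash
python3 -m crank '[[0,0,0,0,0,0.8,1],[0,0,0,0,0,0.8,1]]'; python3 fz.py
python3 -m crank '[[0,0,0,0,0,0.8,1],[0,0,0,0,0,0.8,1]]'; python3 fz.py
```

```text
t: 14.42
tool_pos: [0.5472, 0.0304, 0.3514]
tool_rot: [-1.678, 2.653, -0.003]
contact_force: [-1.2, 0.1, 3.7]
opening: 0.0002
t 14.42 pos [0.5472 0.0304 0.3514] level [-0.003   0.0009  0.    ] off [7.0000e-02 1.0300e+00 1.9138e+02] F [-1.2  0.1  3.7] M [-0.    0.31 -0.01] q6 -2.779 op 0.0002
F [-1.45  0.1   3.91] pos [0.5472 0.0304 0.3513] [0.5472 0.0304 0.3513] tip 0.1779
t: 14.83
tool_pos: [0.5472, 0.0304, 0.3503]
tool_rot: [-1.678, 2.653, -0.004]
contact_force: [-2.8, -0.0, 4.8]
opening: -0.0001
t 14.83 pos [0.5472 0.0304 0.3503] level [-0.0032  0.0009  0.    ] off [8.0000e-02 1.1400e+00 1.9028e+02] F [-2.8 -0.   4.8] M [-0.    0.48  0.  ] q6 -2.779 op -0.0001
F [-2.32  0.57  5.06] pos [0.5472 0.0304 0.3502] [0.5472 0.0304 0.3502] tip 0.1768
```

```bash
python3 -m crank '[[-0.0015,0.0004,0,0,0,0.6,1],[-0.0015,0.0004,0,0,0,0.7,1]]'; python3 fz.py
```

```text
t: 15.25
tool_pos: [0.5475, 0.0304, 0.3498]
tool_rot: [-1.679, 2.654, -0.002]
contact_force: [-1.5, -0.6, 5.6]
opening: -0.0001
t 15.25 pos [0.5475 0.0304 0.3498] level [-0.0015  0.0005 -0.    ] off [9.000e-02 1.000e+00 1.898e+02] F [-1.5 -0.6  5.6] M [-0.    0.38 -0.  ] q6 -2.779 op -0.0001
F [-2.09 -0.22  5.78] pos [0.5475 0.0304 0.3498] [0.5474 0.0304 0.3498] tip 0.1764
```

```bash
python3 -m crank '[[0,0,0,0.1,0.3,0.6,1],[0,0,0,0,0.2,0.6,1]]'; python3 fz.py
```

```text
t: 15.67
tool_pos: [0.5473, 0.0304, 0.3497]
tool_rot: [-1.678, 2.653, -0.003]
contact_force: [-2.9, 1.1, 5.8]
opening: -0.0
t 15.67 pos [0.5473 0.0304 0.3497] level [-0.003   0.0009  0.    ] off [1.3000e-01 1.0900e+00 1.8969e+02] F [-2.9  1.1  5.8] M [ 0.01  0.47 -0.01] q6 -2.779 op -0.0
F [-2.65  0.02  5.5 ] pos [0.5472 0.0304 0.3497] [0.5473 0.0304 0.3497] tip 0.1763
```

```bash
python3 -m crank '[[-0.003,0.0009,0,0,0,1.0,1],[-0.002,0.0005,0,0,0,0.9,1]]'; python3 fz.py
```

```text
t: 16.08
tool_pos: [0.5477, 0.0304, 0.3493]
tool_rot: [-1.679, 2.655, -0.0]
contact_force: [-1.6, 0.2, 5.6]
opening: 0.0001
t 16.08 pos [0.5477 0.0304 0.3493] level [-0.0003  0.0001 -0.    ] off [9.0000e-02 1.0000e+00 1.8928e+02] F [-1.6  0.2  5.6] M [-0.01  0.38 -0.  ] q6 -2.779 op 0.0001
F [-2.01 -0.02  6.54] pos [0.5477 0.0303 0.3493] [0.5477 0.0303 0.3492] tip 0.1758
```

```bash
python3 -m crank '[[0,0,0,0,0,1.0,1],[0,0,0,0,0,0.8,1]]'
python3 - <<'E'
from h import *
a=[];z=[]
for i in range(48):
    p=eyes.get_image('wrist'); s=ctrl.get_obs(); a.append(s['contact_force']); z.append(s['tool_pos'][2])
a=np.array(a); print(a[:24].mean(0).round(2),a[24:].mean(0).round(2),a[:,2].max(),z[0],z[-1],s['t'])
cv2.imwrite('pics/crop16.png',cv2.resize(cv2.cvtColor(p['image'],4)[190:290,270:370],None,fx=5,fy=5,interpolation=cv2.INTER_CUBIC))
E
```

```text
t: 16.5
tool_pos: [0.5478, 0.0303, 0.3489]
tool_rot: [-1.679, 2.654, -0.001]
contact_force: [-3.9, -0.8, 7.1]
opening: -0.0001
[-3.4   0.23  6.85] [-3.42  0.15  6.93] 8.072244253402165 0.3488023359380636 0.3488512423471549 18.9
```

View pics/crop16.png

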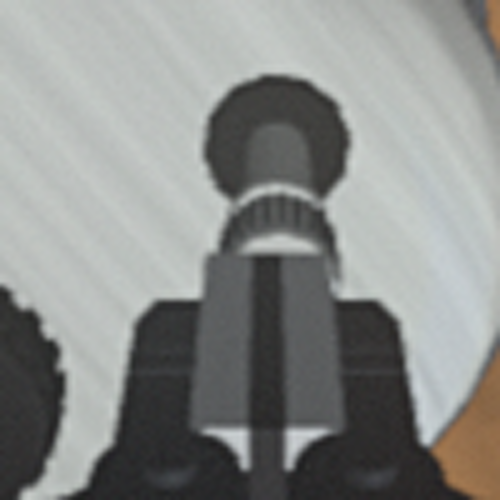

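Held 2.4 s at 6.9 N, about 4 mm in. The nut's face has come down to the collar at (278,190), as it should. Lifting off.

```bash
python3 -m crank '[[0,0,0,0,0,-2,1],[0,0,0,0,0,-5,1],[0,0,0,0,0,-15,1],[0,0,0,0,0,-25,1],[0,0,0,0,0,-30,1],[0,0,0,0,0,-20,1],[0,0,0,0,0,0,1],[0,0,0,0,0,0,1]]'
python3 - <<'E'
from h import *
t=st(.5468,.0307);p=eyes.get_image('wrist');q=eyes.get_image('side');c=eyes.get_image('scene')
save(q,'side2');save(c,'scene2')
a=cv2.resize(cv2.cvtColor(p['image'],4)[150:250,270:370],None,fx=4,fy=4,interpolation=cv2.INTER_CUBIC)
b=cv2.resize(cv2.cvtColor(q['image'],4)[180:280,270:370],None,fx=4,fy=4,interpolation=cv2.INTER_CUBIC)
cv2.imwrite('pics/crop17.png',np.hstack([a,b]))
for n in ['jar','soap_case','toothbrush']: print(n,[np.round(r['centre'],3) for r in spotter.mark_of(n,c)][:1],[np.round(r['centre'],3) for r in spotter.mark_of(n,q)][:1])
E
```

```text
t: 19.57
tool_pos: [0.5474, 0.0303, 0.443]
tool_rot: [1.677, -2.652, -0.005]
contact_force: [1.0, 0.2, -0.2]
opening: -0.0002
t 19.57 pos [0.5474 0.0303 0.443 ] level [ 0.0045 -0.0015 -0.    ] off [ -0.51  -0.52 283.02] F [ 1.   0.2 -0.2] M [0.04 0.01 0.01] q6 -2.779 op -0.0002
jar [array([ 0.547, -0.322,  0.003])] [array([ 0.549, -0.326, -0.   ])]
soap_case [array([ 0.49 ,  0.343, -0.002])] [array([ 0.486,  0.341, -0.004])]
toothbrush [array([0.799, 0.013, 0.001])] [array([0.797, 0.015, 0.002])]
```

View pics/crop17.png

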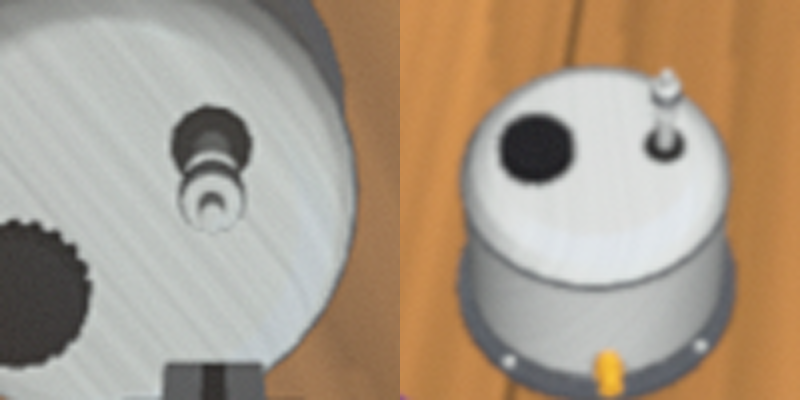

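View pics/side2.png

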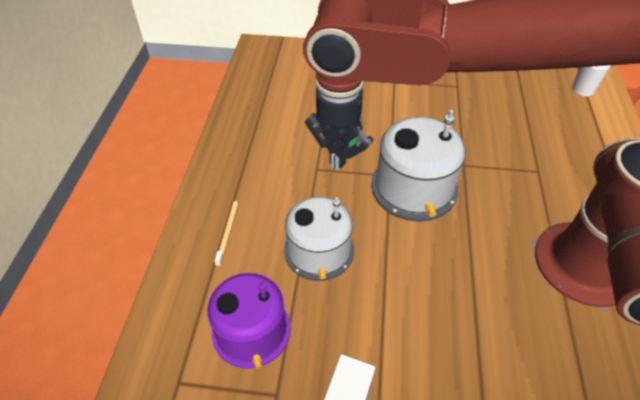

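The valve stands upright at (337,205) in the side view, with the nut raised and the pin back up. The bystanders have not moved and the gripper is clear.

```bash
python3 -c "
from station import ctrl
print(ctrl.finish_job())"
```

```text
the job is handed in; nothing more can be done
None
```

The job is handed in at about 20 s. On the smaller steel bottle I unscrewed the lock nut to its stop and held the pin down for over two seconds.

- **Nut:** I gripped it at 20 N and turned it 4.03 rad anticlockwise. It turned with the pads. At the end the rise stopped and the torque went up, though that torque reading is noisy. In the pictures the nut stands clear of the collar.
- **Pin:** I pressed it about 4 mm down, judged from both travel and force. I held it there 2.4 s at 6.9 N, with a highest reading of 8.1 N against the 15 N limit. A side force of about 3.4 N built up during the hold.
- **Last checks:** The valve is upright, the pin is back up and the gripper is clear, about 90 mm above. The jar, soap case and toothbrush were found within about 4 mm of where they started, which is the networks' own accuracy.
- **Disagreement:** The calibrated world position of the valve and the wrist camera's view differed by about 1 mm. I relied on the wrist camera for centring.

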